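# Fit the stop block to the router-table rail and close the keeper

## Task

Swing the turnbutton out of the way, slide the stop block with the square bore onto the rail until it is fully home against the shoulder and the sprung ball has clicked up behind it, then let go of it and turn the turnbutton fully closed across the end of the rail. Leave the plain block, the wood offcut, the tape measure, the wrench and the blue hose ring where they lie.

Things in the scene. Friction and masses are not known exactly. Their poses are not given: they have to be found in the camera images.
- stop_block: aluminium stop block, 70 mm long (its x), 46 wide (y), 64 tall, about 0.35 kg, with a 29 x 29 mm square bore right through along x, its centre line 26 mm above the underside. Lies on the table; origin at the centre of its underside. The same either way round. Best taken across its 46 mm width, high up (solid above the bore's ceiling at 40.5 mm)
- bore (a point): centre of the stop block's bore: 26 mm above the middle of its underside; axes as the block's
- rail_stand: fixed stand; place and yaw vary. A level 26 x 26 mm aluminium bar runs along its x, centre line 60 mm high, from a shoulder face at x = -60 mm to a round nose at x = +63 mm. The free end is at +x: the block goes on there and slides toward -x. Shoulder plate 60 mm wide, top at 90 mm. Base plate 10 mm thick. Origin on the table under the bar, z up
- home (a point): on the stand at x = -25 mm, height 60 mm: where the middle of the block's bore is when the block is fully home against the shoulder; axes as the stand's
- rail_tip (a point): the outermost point of the bar's round nose: stand x = +63 mm, height 60 mm
- detent_ball (a joint): sprung steel ball, 20 mm across, in the bar's top at stand x = +22 mm (m): 0 = up (6 mm proud), to 0.0075 pressed down. Starting the block over it takes about 10 to 15 N along the bar; under the block it is 2 to 6 mm down and lifts it with about 10 N. Over the last 12 mm it rises behind the block, helping it home with some 7 N; it is up once the block is within about 2.5 mm of the shoulder
- keeper (a joint): turnbutton at the bar's free end (rad), level arm 85 mm long, 18 wide, 10 thick, at 55 to 65 mm height. 0 = closed: points along stand +y across the bar's end, at its stop. At angle a it points along (sin a, cos a) in stand x, y; limit 1.75. Below about 1.5 it is in the way of the block coming on. Stays where left; about 1 N at the knob moves it
- keeper_knob (a point): point on the axis of the turnbutton's upright round knob, 75 mm from the pivot, 97 mm above the table; the knob is 16 mm thick and reaches from 65 to 112 mm above the table
- keeper_pivot (a point): the turnbutton's upright pivot: stand x = +76, y = -62 mm, 60 mm high
- plain_block: plain solid aluminium block without a bore, 70 x 46 x 50 mm; origin under its centre, x along its length. A bystander: leave alone
- offcut: softwood offcut, 24 x 100 x 30 mm (x, y, z) lying close beyond one end of the stop block; origin under its centre. A bystander
- tape_measure: yellow tape measure, 75 x 70 x 34 mm; origin under its centre. A bystander
- collet_wrench: steel wrench lying flat, 170 mm long along its x. A bystander
- hose_coupling: blue plastic hose ring standing on end beside the stand, on its +y side, 110 mm across, 70 mm tall; origin at the centre of its underside. A bystander
There are look-alikes about, which are no part of the job. Leave any yellow look-alike of the rail_stand alone. Leave any green look-alike of the stop_block alone.

How it is judged:
On the way, in this order (a step that is already met when the one before it is completed fails the run):
1. the stop block is home against the shoulder with the ball up behind it (x of bore in the frame of home between -0.003 and 0.005 m and y of bore in the frame of home between -0.005 and 0.005 m and z of bore in the frame of home between -0.005 and 0.005 m and angle between the x axis of stop_block and the x axis of rail_stand, either way round below 0.08 rad and value of joint detent_ball below 0.0012 m), for 0.2 s.
2. the turnbutton is closed across the end of the rail (value of joint keeper below 0.15 rad), for 0.2 s.
At the end, for the whole second after the job is handed in: The stop block sits on the rail, its bore centre from 3 mm past to 5 mm short of home along the rail and within 5 mm of it across and in height, its length along the rail within 0.08 rad, with the ball up (joint below 1.2 mm); the turnbutton is closed (below 0.15 rad); both are at rest (all of step 1 and value of joint keeper below 0.15 rad and linear speed of stop_block below 0.02 m/s and velocity of joint keeper between -0.1 and 0.1 rad/s); the robot touches nothing.
It fails at once if one of the five bystanders pushed more than 30 mm from its place (distance of any of plain_block, offcut, tape_measure, collet_wrench, hose_coupling from where it was at the start of the episode above 0.03 m).
It also fails if it takes over 72 s, if anything falls off the work surface, if the arm or the gripper's body presses on something with over 40 N, if the wrist force passes 120 N, or if a joint passes its speed limit or range.

## Robot

A 6-joint arm with a two-finger parallel gripper is mounted at the origin on the work surface. World frame = base frame: x ahead of the robot, y to its left, z up, the work surface at z = 0. Lengths are in m, angles in rad, forces in N, time in s.
With the tool pointing down it reaches from about 0.275 to 0.725 m from the base axis. Payload 15.9 kg.
Tool frame: the origin (TCP) lies midway between the tips of the shut fingers; the grasp point (between the pads) lies 19 mm behind it; x points along the fingers, y is the direction in which the jaws open and shut, and the axes are right-handed (so a half turn about x gives the same grasp; the last joint's range is limited). The gripper opens to 85 mm and grips with 20 to 120 N. Pads are 22 mm wide; open, the fingers measure 114 mm over their backs; the gripper's body (76 mm by 85 mm) begins 54 mm behind the grasp point. The pads swing forward as they close: fully open they stand 13 mm farther back than shut.
Start: joints at [-1.214, 0.213, -0.034, 1.323, 0, 1.571], TCP at [0.175, -0.468, 0.231] pointing down, gripper open.
Joint ranges: [-2.98, 2.98], [-0.74, 1.72], [-1.14, 1.35], [-2.1, 2.04], [-1.57, 1.44], [-3.14, 3.14]. Speed limits (rad/s): [1.89, 1.89, 2.39, 2.57, 3.14, 3.14].

## Interface

Orientations are given as a 3x3 rotation matrix whose columns are the frame's x, y, z axes.
In Python, from plant import * gives the robot as it stands. The module is installed in compiled form; this text tells all that it offers.
- The arm moves only by the tool carry_out, never from a script. Its argument "series" is text: rows parted by semicolons, each of 7 numbers parted by spaces: the shift along the tool's x, y, z in mm, then the turn, a rotation vector about the tool's x, y, z in degrees, then the opening, from 0 (shut) to 1 (fully open). In form: tx ty tz wx wy wz grip; .... A call has 1 to 5 rows; each row shifts and turns the pose as measured when the row begins, along the tool's axes as they then stand; what a row does not reach is not made up. A row lasts 1/8 s, in which the tool goes at most 62.5 mm and 10.7 degrees, less where a joint would pass 70% of its speed; a pose out of reach is approached as far as the arm can. A call with a gripper value outside its range is refused whole. The fingers move at their own pace and stop on an object; "newtons" is the grip in N (left out, the last holds). Time passes only in rows, so rows that do not move let the fingers close. It gives the time, the measured TCP pose, the force and the opening at its end, in the units of the state.
- state(): the state, without advancing time (a new reading comes with each control period).
- get_image(name): name is "scene" or "top" or "wrist"; returns a dict with "color" (420x560x3 uint8, red, green, blue), "z_map" (420x560 float32, m along the optical axis (not along the pixel's ray), 0 where there is no reading), "camera_matrix" (3x3 intrinsics, pixels), "R" (3x3) and "t" (3): a world point X has camera coordinates R X + t. Camera axes: x right, y down, z forward; pixel columns grow to the right and rows downward; lengths in m; the calibration is good to about 2 mm. A picture is of the moment at which its call begins.
- close_job(): hands the job in, once; it reports no verdict.
The state is a dict: "t": time; "qpos": joint angles; "joint_velocities": joint speeds; "joint_efforts": joint torques, N m; "eef_pos": TCP position; "orientation": TCP orientation; "wrist_force": force on the tool from outside, world axes, zero at the start; "ft_torque": the same for the moment, N m; "opening": opening from 0.0 (shut) to 1.0 (fully open).
Only numpy, scipy, OpenCV 4.12 (cv2) and the standard library are available. Lean on these libraries where they do the work, as an engineer would, in place of code of your own. Each camera call takes 0.05 s, during which the arm holds its last target.

## Working session

There is one attempt and no reset: what is moved stays moved. The work goes in short steps, Python scripts to look and compute and a tool call to move; the robot and the scene stay as the last step left them, time stands still between calls to the robot, and variables do not carry over. Pictures are saved under pics/ and viewed, and the job is handed in when it is done.

Besides the shell and the picture viewer there is one more tool, called as name(argument=value, ...), one argument or row to a line, values as JSON. carry_out: Moves the arm, as the interface text tells. Its arguments: {"type":"object","properties":{"series":{"type":"string"},"newtons":{"type":"number"}},"required":["series"]}

```bash
mkdir -p pics
python3 - <<'E'
from plant import *
import cv2,pickle
s=state();print({k:s[k] for k in s})
for n in("scene","top","wrist"):
    d=get_image(n);pickle.dump(d,open(f"{n}0.pkl","wb"));cv2.imwrite(f"pics/{n}0.png",d["color"][:,:,::-1])
    print(n,d["camera_matrix"].tolist(),d["R"].tolist(),d["t"])
E
```

```text
{'t': 0.0, 'qpos': array([-1.21404837e+00,  2.13344920e-01, -3.50316786e-02,  1.32349439e+00,
        3.98826773e-05,  1.57081868e+00]), 'joint_velocities': array([ 0.00118853, -0.00038866,  0.00103431,  0.00202857,  0.00084911,
       -0.00026782]), 'joint_efforts': array([-2.92844095e-03, -6.86172867e+01,  4.87111402e+01,  1.77525252e-02,
       -4.41384691e-04,  3.67773976e-05]), 'eef_pos': array([ 0.17451253, -0.46820938,  0.23083265]), 'orientation': array([[-3.37931027e-04,  3.49207653e-01, -9.37045304e-01],
       [ 1.02092587e-03, -9.37044748e-01, -3.49207814e-01],
       [-9.99999422e-01, -1.07466195e-03, -3.98586339e-05]]), 'wrist_force': array([-0.17821138, -0.61836525,  0.46214513]), 'ft_torque': array([-0.03759069,  0.00245644,  0.04199225]), 'opening': 1.0001909725373141}
scene [[495.45590253121617, 0.0, 273.7045831985884], [0.0, 495.45590253121617, 213.93639512690342], [0.0, 0.0, 1.0]] [[0.4513156432818132, 0.8922676888173303, 0.01313627122523055], [0.7474121452593414, -0.3699221820191511, -0.5518447828592915], [-0.48753387087252886, 0.2588743918250119, -0.8338433749867407]] [-0.15859536 -0.28663959  1.74021013]
top [[485.9242026810861, 0.0, 276.62193164367267], [0.0, 485.9242026810861, 204.68731762058783], [0.0, 0.0, 1.0]] [[0.006937629547128851, -0.9997517623946842, 0.02117269196370582], [-0.9953542799530813, -0.008937325078778625, -0.09586439171829629], [0.09602982180213356, -0.02040925792770041, -0.9951691994407237]] [-0.04634458  0.45057461  1.22883351]
wrist [[291.9869454137289, 0.0, 281.82513697334855], [0.0, 291.9869454137289, 209.73552053313475], [0.0, 0.0, 1.0]] [[0.34826172792904664, -0.9373973033218238, -0.0002541354906070898], [-0.9034670296498373, -0.33572821301824046, 0.2665218439814642], [-0.2499221782787104, -0.09258975487899314, -0.963828844814199]] [-0.49961116 -0.03481506  0.37853028]
```

View pics/top0.png

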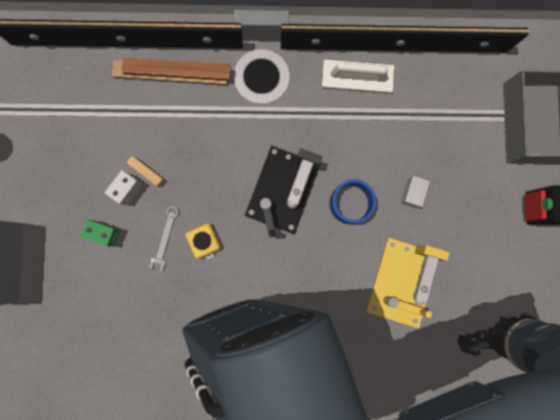

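View pics/scene0.png

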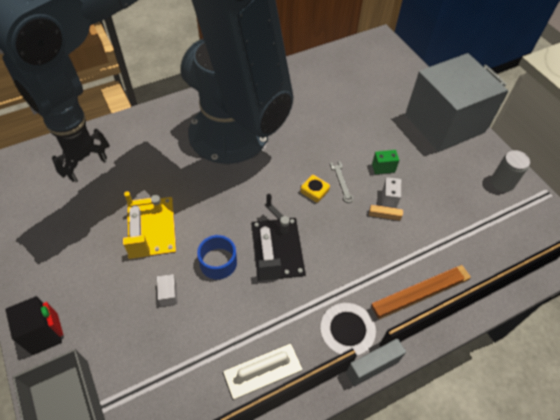

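View pics/wrist0.png

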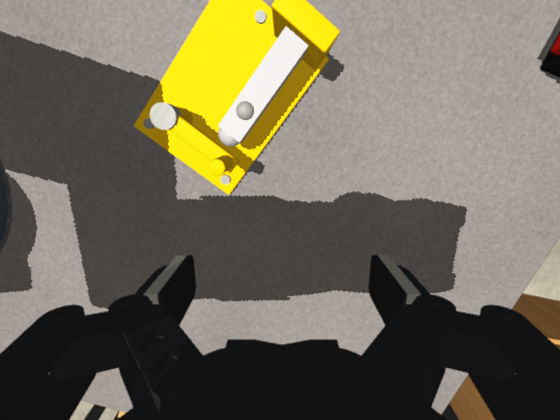

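Run:
```python
import cv2
a=cv2.imread("pics/top0.png");b=cv2.imread("pics/scene0.png")
cv2.imwrite("pics/c1.png",cv2.resize(a[135:255,80:220],None,fx=5.5,fy=5,interpolation=cv2.INTER_CUBIC)[:600])
cv2.imwrite("pics/c2.png",cv2.resize(a[140:245,235:335],None,fx=5.6,fy=5.6,interpolation=cv2.INTER_CUBIC))
cv2.imwrite("pics/c3.png",cv2.resize(b[145:285,235:415],None,fx=4.2,fy=4.2,interpolation=cv2.INTER_CUBIC))
```

```text
(no output)
```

View pics/c1.png

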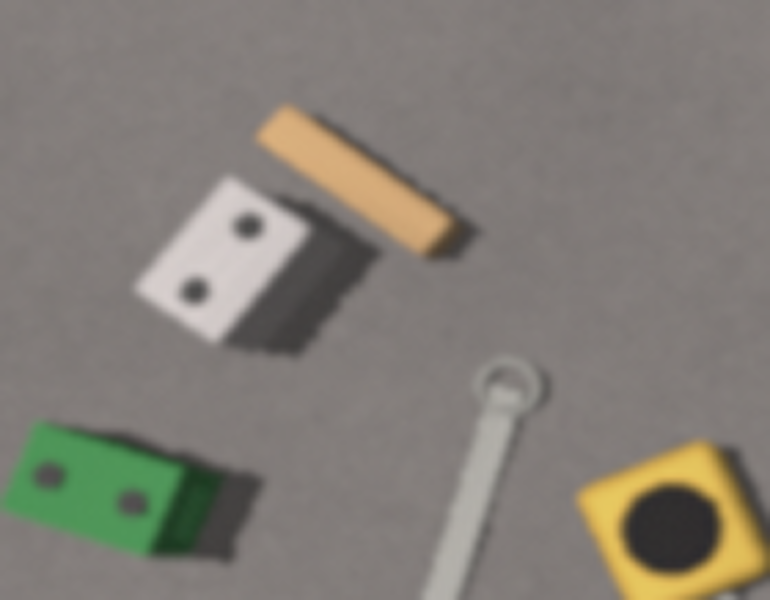

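View pics/c2.png

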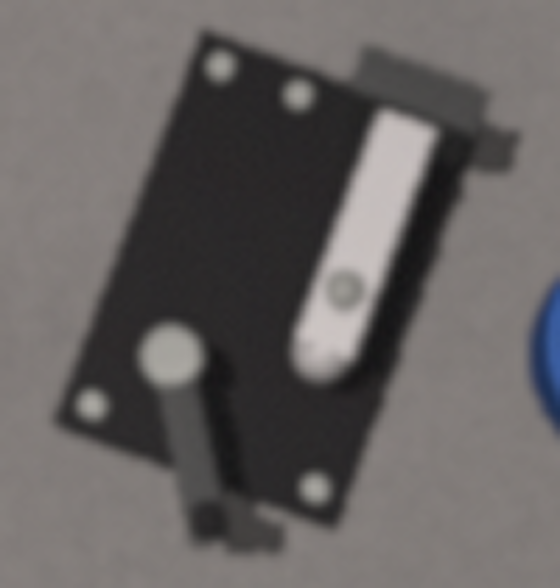

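View pics/c3.png

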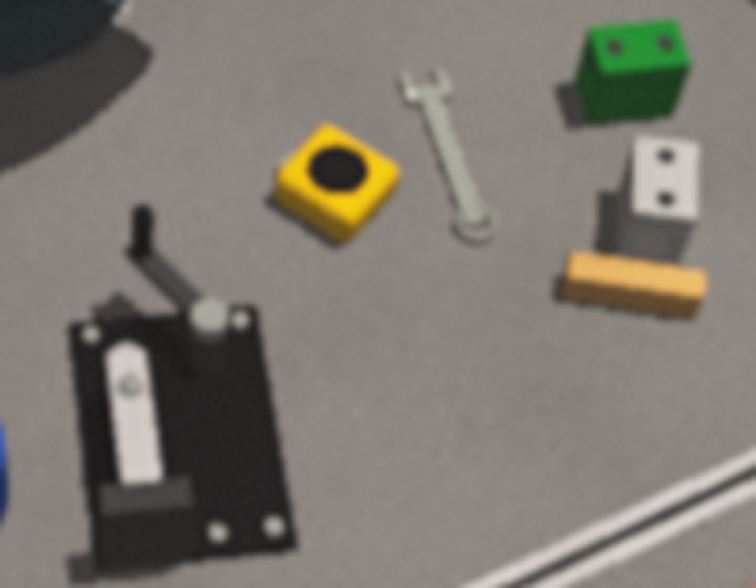

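```bash
cat > h.py <<'E'
import numpy as np,cv2,pickle
def cloud(d):
    z=d["z_map"].astype(float);K=d["camera_matrix"];v,u=np.mgrid[:z.shape[0],:z.shape[1]]
    P=np.stack([(u-K[0,2])/K[0,0]*z,(v-K[1,2])/K[1,1]*z,z],-1)
    X=(P-d["t"])@d["R"]; X[z==0]=np.nan; return X
def ray(d,u,v,h):
    K=d["camera_matrix"];r=d["R"].T@np.array([(u-K[0,2])/K[0,0],(v-K[1,2])/K[1,1],1]);c=-d["R"].T@d["t"]
    return c+r*(h-c[2])/r[2]
def rect(X,m):
    p=(X[m][:,:2]*1000).astype(np.float32);return len(p),cv2.minAreaRect(p),np.median(X[m],0)
E
python3 - <<'E'
from h import *
np.set_printoptions(precision=4,suppress=True)
d=pickle.load(open("top0.pkl","rb"));X=cloud(d)
def box(u0,u1,v0,v1,z0,z1):
    m=np.zeros(X.shape[:2],bool);m[v0:v1,u0:u1]=1
    return m&(X[...,2]>z0)&(X[...,2]<z1)
for n,a in dict(stop=(100,142,165,208,.058,.072),plain=(400,435,170,212,.042,.06),offc=(120,170,150,190,.02,.04),shoulder=(290,330,140,170,.082,.1),rail=(283,320,155,212,.066,.08),knob=(255,290,220,245,.1,.125),pivot=(255,278,193,212,.05,.1),arm=(255,290,205,240,.058,.075),hose=(325,385,170,230,.06,.08),base=(240,335,140,240,.004,.02),tape=(180,225,220,260,.025,.045)).items():
    print(n,rect(X,box(*a)))
# manual corners via rays
f=lambda x,y:(235+x/5.6,140+y/5.6)
print("rail axis", ray(d,*f(409,118),.073),ray(d,*f(345,290),.079))
print("ball",ray(d,*f(345,290),.079))
g=lambda x,y:(80+x/5.5,135+y/5)
for c in [(230,176),(312,230),(217,345),(134,288)]: print(ray(d,*g(*c),.064))
for c in [(205,30),(335,525),(55,422)]: print("base",ray(d,*f(*c),.010))
print("knob",ray(d,*f(208,520),.112),"pivot",ray(d,*f(170,355),.07))
E
```

```text
stop (542, ((489.5489501953125, 347.4715576171875), (48.48646545410156, 70.30159759521484), 55.543861389160156), array([0.4892, 0.3463, 0.0641]))
plain (506, ((487.27410888671875, -398.5538635253906), (48.04436111450195, 70.46255493164062), 73.80624389648438), array([ 0.4865, -0.3978,  0.0496]))
offc (391, ((518.8235473632812, 310.7459411621094), (100.47462463378906, 66.22358703613281), 52.824676513671875), array([0.5339, 0.2997, 0.0302]))
shoulder (222, ((566.8837890625, -121.3243408203125), (59.825225830078125, 23.385671615600586), 69.57625579833984), array([ 0.5665, -0.1204,  0.0898]))
rail (507, ((500.27398681640625, -97.00468444824219), (57.04954147338867, 122.71710968017578), 69.74048614501953), array([ 0.5036, -0.0972,  0.0727]))
knob (34, ((377.03564453125, -29.206485748291016), (14.398675918579102, 11.962432861328125), 1.1087514162063599), array([ 0.377 , -0.0292,  0.111 ]))
pivot (117, ((447.0019836425781, -13.019949913024902), (32.617069244384766, 24.75153923034668), 0.5136886835098267), array([ 0.4475, -0.0131,  0.0689]))
arm (208, ((406.3184814453125, -38.4128303527832),
[... 185 characters left out ...]
232422), 2.3050901889801025), array([ 0.4587, -0.2337,  0.0693]))
base (3494, ((494.2237548828125, -70.604248046875), (261.5956115722656, 248.67930603027344), 0.4326592683792114), array([ 0.4928, -0.0512,  0.0097]))
tape (799, ((357.8132629394531, 146.02220153808594), (74.72008514404297, 69.48397064208984), 24.982046127319336), array([0.3583, 0.1451, 0.034 ]))
rail axis [ 0.556  -0.1193  0.073 ] [ 0.4778 -0.0906  0.079 ]
ball [ 0.4778 -0.0906  0.079 ]
[0.5296 0.3439 0.064 ]
[0.5029 0.3061 0.064 ]
[0.4451 0.3466 0.064 ]
[0.4731 0.3847 0.064 ]
base [ 0.6087 -0.0287  0.01  ]
base [ 0.377  -0.0906  0.01  ]
base [0.4236 0.0392 0.01  ]
knob [ 0.375  -0.0307  0.112 ] pivot [ 0.4493 -0.0139  0.07  ]
```

```bash
cat >> h.py <<'E'
from scipy.spatial.transform import Rotation as Ro
YAW=159.75; O=np.array([.4990,-.0980]); 
c,s_=np.cos(np.radians(YAW)),np.sin(np.radians(YAW)); EX=np.array([c,s_]);EY=np.array([-s_,c])
def W(x,y): return O+x/1000*EX+y/1000*EY
def S(p): d=(np.array(p[:2])-O)*1000; return d@EX,d@EY
def ori(yaw):  # world yaw (deg) of tool y, tool down
    a=np.radians(yaw);x=np.array([0,0,-1.]);y=np.array([np.cos(a),np.sin(a),0]);return np.stack([x,y,np.cross(x,y)],1)
def plan(st,wps,n):
    """wps: list of (x,y,z,yaw) ; n rows each (list). rows printed"""
    p=st["eef_pos"].copy();R=st["orientation"].copy()
    for (x,y,z,yaw),k in zip(wps,n):
        p1=np.array([x,y,z]);rv=(Ro.from_matrix(R).inv()*Ro.from_matrix(ori(yaw))).as_rotvec()
        R0,p0=R,p
        for i in range(k):
            pn=p0+(p1-p0)*(i+1)/k;Rn=R0@Ro.from_rotvec(rv*(i+1)/k).as_matrix()
            t=R.T@(pn-p)*1000;w=np.degrees((Ro.from_matrix(R).inv()*Ro.from_matrix(Rn)).as_rotvec())
            print(" ".join(f"{v:.1f}" for v in [*t,*w]),end=" ;\n");p,R=pn,Rn
def show(st):
    R=st["orientation"];print("t%.2f"%st["t"],"pos",np.round(st["eef_pos"]*1000,1),"stand",np.round(S(st["eef_pos"]),1),"yaw %.2f"%np.degrees(np.arctan2(R[1,1],R[0,1])),"tilt",np.round(R[2],3),"F",np.round(st["wrist_force"],1),"op %.3f"%st["opening"],"q",np.round(st["qpos"],2))
E
python3 - <<'E'
from h import *;from plant import *
s=state();show(s)
print(W(139,-21.5),W(151,-66))
plan(s,[(.376,-.030,.20,-69.6+95)],[9])
E
```

```text
t0.15 pos [ 174.5 -468.3  230.9] stand [176.3 459.7] yaw -69.56 tilt [-1.    -0.001 -0.   ] F [-0.5  0.8 -0.1] op 1.002 q [-1.21  0.21 -0.03  1.32  0.    1.57]
[ 0.37603292 -0.02971862] [0.38017683 0.0161843 ]
3.5 -37.8 -38.0 -10.6 -0.0 0.0 ;
3.5 -30.2 -44.3 -10.6 -0.0 0.0 ;
3.5 -21.6 -49.0 -10.6 -0.0 0.0 ;
3.5 -12.3 -52.2 -10.6 -0.0 0.0 ;
3.4 -2.5 -53.5 -10.6 -0.0 0.0 ;
3.4 7.4 -53.1 -10.6 -0.0 0.0 ;
3.4 16.9 -50.8 -10.6 -0.0 0.0 ;
3.4 26.0 -46.9 -10.6 -0.0 0.0 ;
3.4 34.1 -41.3 -10.6 -0.0 0.0 ;
```

carry_out(
  series="3 -38 -38 -10 0 0 0.45; 3 -30 -44 -10 0 0 0.45; 3 -22 -49 -10 0 0 0.45; 3 -12 -52 -10 0 0 0.45; 3 -2 -53 -10 0 0 0.45",
)

```text
t: 0.78
eef_pos: [0.29, -0.2222, 0.2144]
orientation: [[-0.001, 0.949, -0.316], [0.002, -0.316, -0.949], [-1.0, -0.001, -0.002]]
wrist_force: [0.8, -0.8, 0.7]
opening: 0.446
```

Run:
```python
from h import *;from plant import *
s=state();show(s)
plan(s,[(.376,-.030,.18,80)],[11])
```

```text
t0.78 pos [ 290.  -222.2  214.4] stand [153.  188.9] yaw -18.40 tilt [-1.    -0.001 -0.002] F [ 0.8 -0.8  0.7] op 0.446 q [-0.65 -0.06 -0.37  1.26  0.    1.24]
3.2 1.9 -19.0 -8.9 -0.0 -0.0 ;
3.1 4.8 -18.5 -8.9 -0.0 -0.0 ;
3.1 7.7 -17.5 -8.9 -0.0 -0.0 ;
3.1 10.3 -16.1 -8.9 -0.0 -0.0 ;
3.1 12.7 -14.3 -8.9 -0.0 -0.0 ;
3.1 14.8 -12.2 -8.9 -0.0 -0.0 ;
3.1 16.5 -9.8 -8.9 -0.0 -0.0 ;
3.1 17.8 -7.1 -8.9 -0.0 -0.0 ;
3.1 18.7 -4.2 -8.9 -0.0 -0.0 ;
3.1 19.1 -1.3 -8.9 -0.0 -0.0 ;
3.1 19.1 1.7 -8.9 -0.0 -0.0 ;
```

Tracks well.

carry_out(
  series="3 2 -19 -9 0 0 0.45; 3 5 -18.5 -9 0 0 0.45; 3 8 -17.5 -9 0 0 0.45; 3 10 -16 -9 0 0 0.45; 3 13 -14 -9 0 0 0.45",
)

```text
t: 1.4
eef_pos: [0.3296, -0.1293, 0.1988]
orientation: [[-0.001, 0.88, 0.475], [0.002, 0.475, -0.88], [-1.0, 0.0, -0.002]]
wrist_force: [0.1, -1.1, -0.1]
opening: 0.45
```

carry_out(
  series="3 15 -12 -9 0 0 0.45; 3 16.5 -10 -9 0 0 0.45; 3 18 -7 -9 0 0 0.45; 3 19 -4 -9 0 0 0.45; 3 19 -1 -9 0 0 0.45",
)

```text
t: 2.02
eef_pos: [0.3657, -0.0366, 0.183]
orientation: [[-0.002, 0.26, 0.966], [0.002, 0.966, -0.26], [-1.0, 0.002, -0.002]]
wrist_force: [0.0, 0.6, 0.0]
opening: 0.452
```

Run:
```python
from h import *;from plant import *
s=state();show(s)
plan(s,[(.376,-.030,.16,80)],[2])
d=get_image("wrist");pickle.dump(d,open("w1.pkl","wb"));cv2.imwrite("pics/w1.png",d["color"][:,:,::-1])
```

```text
t2.02 pos [365.7 -36.6 183. ] stand [146.3 -11.5] yaw 74.93 tilt [-1.     0.002 -0.002] F [0.  0.6 0. ] op 0.452 q [-0.1  -0.04 -0.44  1.18  0.    0.16]
11.5 4.5 4.1 -2.5 -0.1 -0.1 ;
11.5 4.3 4.3 -2.5 -0.1 -0.1 ;
```

View pics/w1.png

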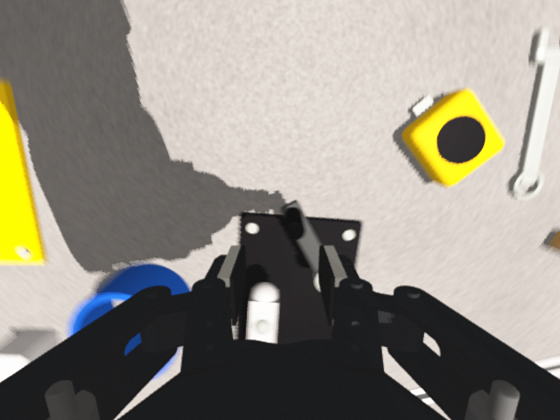

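Run:
```python
from h import *
d=pickle.load(open("w1.pkl","rb"));X=cloud(d)
m=np.zeros(X.shape[:2],bool);m[190:245,275:310]=1
m&=(X[...,2]>.1)&(X[...,2]<.12);print(rect(X,m),ray(d,293,208,.112))
m=np.zeros(X.shape[:2],bool);m[270:345,240:285]=1
m&=(X[...,2]>.068)&(X[...,2]<.076);print(rect(X,m))
```

```text
(371, ((374.9774475097656, -30.88018798828125), (14.810076713562012, 15.087149620056152), 74.02452087402344), array([ 0.37337555, -0.03070123,  0.11206922])) [ 0.35792869 -0.02608503  0.112     ]
(1075, ((468.14117431640625, -87.89625549316406), (26.00836181640625, 56.4879264831543), 69.88884735107422), array([ 0.46416561, -0.08585843,  0.07329023]))
```

carry_out(
  series="11 4 5 -2 0 0 0.45; 12 3 4.5 -2 0 0 0.45; 25 0 0 0 0 0 0.45; 25 0 0 0 0 0 0.45; 22 0 0 0 0 0 0.45",
)

```text
t: 2.7
eef_pos: [0.3779, -0.0315, 0.0828]
orientation: [[-0.001, 0.185, 0.983], [0.003, 0.983, -0.185], [-1.0, 0.002, -0.002]]
wrist_force: [-0.2, 0.3, 0.3]
opening: 0.448
```

Run:
```python
from h import *;from plant import *
s=state();show(s)
P=[]
for a in np.linspace(1.0,1.62,6)[1:]:
    w=W(76+75*np.sin(a),-62+75*np.cos(a)); P.append((w[0],w[1],.088,80))
e=-P[-1][0]*0
# jaw overshoot: half gap slack
print(P)
plan(s,P,[1]*5)
```

```text
t2.70 pos [377.9 -31.5  82.8] stand [136.7 -20.5] yaw 79.35 tilt [-1.     0.002 -0.002] F [-0.2  0.3  0.3] op 0.448 q [-0.09  0.06 -0.6   0.91  0.    0.1 ]
[(np.float64(0.3744833820470797), np.float64(-0.0205196077486989), 0.088, 80), (np.float64(0.3741919021808056), np.float64(-0.011230136625314142), 0.088, 80), (np.float64(0.37505160510835284), np.float64(-0.0019759405424007656), 0.088, 80), (np.float64(0.3770492889665077), np.float64(0.007100870211796444), 0.088, 80), (np.float64(0.38015427670603097), np.float64(0.015860909332830797), 0.088, 80)]
-5.2 10.2 -5.4 -0.6 -0.1 -0.1 ;
0.0 9.1 -1.9 0.0 0.0 0.0 ;
-0.0 9.3 -0.8 0.0 0.0 0.0 ;
-0.0 9.3 0.4 0.0 0.0 0.0 ;
-0.0 9.2 1.5 0.0 0.0 0.0 ;
```

carry_out(
  series="0 0 0 0 0 0 0.25; 0 0 -2 0 0 0 0.25; 0 10 -3 0 0 0 0.25; 0 9 -2 0 0 0 0.25; 0 9.5 -1 0 0 0 0.25",
)

```text
t: 3.32
eef_pos: [0.3746, -0.0012, 0.083]
orientation: [[-0.002, 0.188, 0.982], [0.002, 0.982, -0.188], [-1.0, 0.002, -0.003]]
wrist_force: [-1.7, -0.9, 0.3]
opening: 0.253
```

carry_out(
  series="0 9.5 0.5 0 0 0 0.25; 0 9 1.5 0 0 0 0.25; 0 4 1 0 0 0 0.25; 0 0 0 0 0 0 0.25",
)

```text
t: 3.82
eef_pos: [0.3828, 0.0231, 0.0833]
orientation: [[-0.002, 0.186, 0.983], [0.003, 0.983, -0.186], [-1.0, 0.002, -0.002]]
wrist_force: [0.4, 0.6, -1.0]
opening: 0.252
```

Run:
```python
from h import *;from plant import *
s=state();show(s)
d=get_image("top");pickle.dump(d,open("t1.pkl","wb"));cv2.imwrite("pics/t1.png",cv2.resize(d["color"][130:260,220:360,::-1],None,fx=4.5,fy=4.5,interpolation=cv2.INTER_CUBIC))
```

```text
t3.83 pos [382.8  23.1  83.3] stand [150.9 -73.4] yaw 79.30 tilt [-1.     0.002 -0.002] F [ 0.4  0.6 -1. ] op 0.252 q [ 0.06  0.07 -0.59  0.91  0.    0.24]
```

View pics/t1.png

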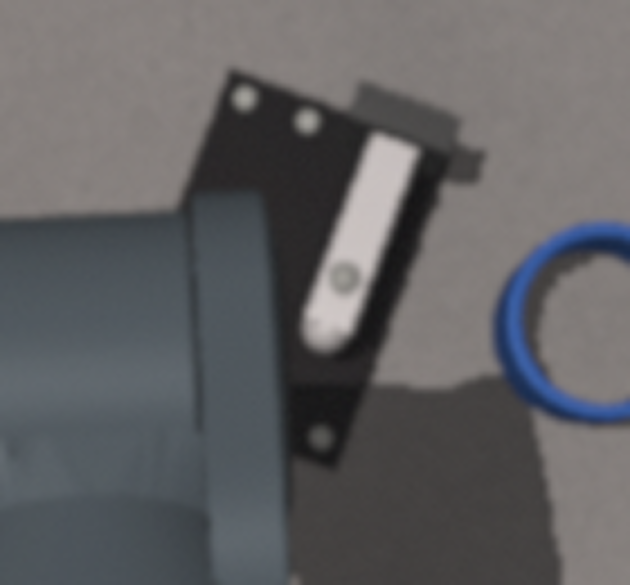

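carry_out(
  series="-10 -3 0 0 0 0 0.3; -40 0 0 0 0 0 0.4; -50 0 0 0 0 0 0.6; -20 0 0 0 0 0 0.85",
)

```text
t: 4.38
eef_pos: [0.3809, 0.0182, 0.2078]
orientation: [[-0.004, 0.187, 0.982], [0.003, 0.982, -0.187], [-1.0, 0.002, -0.004]]
wrist_force: [0.8, 0.0, 0.1]
opening: 0.797
```

Run:
```python
from h import *;from plant import *
s=state();show(s)
plan(s,[(.4885,.346,.17,55.3)],[8])
```

```text
t4.38 pos [380.9  18.2 207.8] stand [151.  -68.1] yaw 79.20 tilt [-1.     0.002 -0.004] F [0.8 0.  0.1] op 0.797 q [ 0.05 -0.02 -0.36  1.24  0.    0.23]
4.8 42.8 5.5 3.0 -0.0 -0.0 ;
4.8 43.0 3.3 3.0 -0.0 -0.0 ;
4.8 43.1 1.1 3.0 -0.0 -0.0 ;
4.8 43.1 -1.2 3.0 -0.0 -0.0 ;
4.8 43.0 -3.4 3.0 -0.0 -0.0 ;
4.8 42.7 -5.7 3.0 -0.0 -0.0 ;
4.7 42.4 -7.9 3.0 -0.0 -0.0 ;
4.7 41.9 -10.1 3.0 -0.0 -0.0 ;
```

carry_out(
  series="3 43 5.5 3 0 0 0.85; 3 43 3.5 3 0 0 0.85; 3 43 1 3 0 0 0.85; 3 43 -1 3 0 0 0.85; 3 43 -3.5 3 0 0 0.85",
)

```text
t: 5.0
eef_pos: [0.4533, 0.2247, 0.1998]
orientation: [[0.005, 0.449, 0.893], [0.004, 0.893, -0.449], [-1.0, 0.006, 0.003]]
wrist_force: [1.0, -0.1, -0.1]
opening: 0.85
```

carry_out(
  series="3 40 -6 3 0 0 0.85; 3 30 -8 3 0 0 0.85; 0 0 0 0 0 0 0.85",
)

```text
t: 5.38
eef_pos: [0.4752, 0.2965, 0.1954]
orientation: [[0.006, 0.543, 0.84], [0.005, 0.84, -0.543], [-1.0, 0.007, 0.002]]
wrist_force: [-0.1, -0.8, -0.1]
opening: 0.849
```

Run:
```python
from h import *;from plant import *
s=state();show(s)
plan(s,[(.4885,.346,.17,55.3)],[2])
d=get_image("wrist");pickle.dump(d,open("w2.pkl","wb"));cv2.imwrite("pics/w2.png",d["color"][:,:,::-1])
X=cloud(d);m=(X[...,2]>.058)&(X[...,2]<.07)&(np.hypot(X[...,0]-.4885,X[...,1]-.346)<.06);print(rect(X,m))
d=get_image("top");pickle.dump(d,open("t2.pkl","wb"));cv2.imwrite("pics/t2.png",cv2.resize(d["color"][130:260,220:360,::-1],None,fx=4.5,fy=4.5,interpolation=cv2.INTER_CUBIC))
```

```text
t5.38 pos [475.2 296.5 195.4] stand [ 158.9 -361.8] yaw 57.12 tilt [-1.     0.007  0.002] F [-0.1 -0.8 -0.1] op 0.849 q [0.56 0.34 0.04 1.27 0.   1.13]
12.8 24.3 -7.9 0.9 0.1 -0.2 ;
12.8 24.2 -8.3 0.9 0.1 -0.2 ;
(3566, ((487.8547668457031, 345.66424560546875), (46.370784759521484, 70.10517120361328), 54.778846740722656), array([0.48609696, 0.34619231, 0.06446735]))
```

View pics/w2.png

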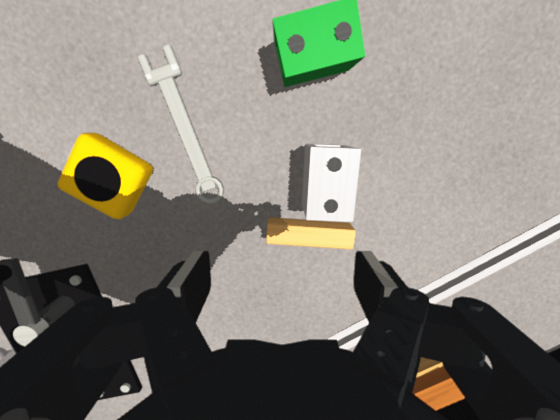

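View pics/t2.png

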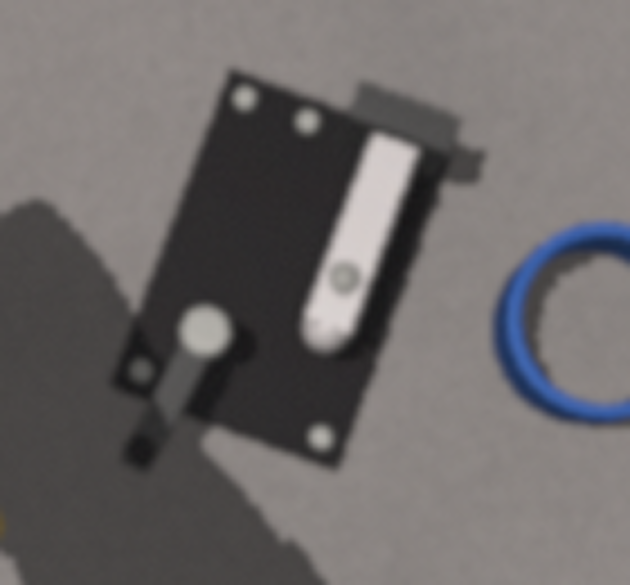

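carry_out(
  series="13 24 -8 1 0 -0.2 0.85; 12 24 -8 1 0 -0.2 0.85; 0 0 0 0 0 0 0.85",
)

```text
t: 5.85
eef_pos: [0.4892, 0.3413, 0.1727]
orientation: [[0.004, 0.575, 0.818], [-0.001, 0.818, -0.575], [-1.0, 0.001, 0.004]]
wrist_force: [0.9, -0.5, -0.1]
opening: 0.851
```

Run:
```python
from h import *;from plant import *
s=state();show(s)
plan(s,[(.488,.346,.13,55),(.488,.346,.03,55)],[1,4])
```

```text
t5.85 pos [489.2 341.3 172.7] stand [ 161.3 -408.8] yaw 54.93 tilt [-1.     0.001  0.004] F [ 0.9 -0.5 -0.1] op 0.851 q [ 0.61  0.43  0.11  1.26 -0.    1.22]
42.7 3.1 -3.8 -0.1 0.2 -0.1 ;
25.0 -0.0 0.0 0.0 0.0 0.0 ;
25.0 -0.0 0.0 0.0 -0.0 -0.0 ;
25.0 -0.0 -0.0 -0.0 0.0 0.0 ;
25.0 -0.0 -0.0 -0.0 0.0 -0.0 ;
```

carry_out(
  series="40 3 -4 0 0.2 0 0.85; 25 0 0 0 0 0 0.85; 25 0 0 0 0 0 0.85; 25 0 0 0 0 0 0.85; 0 0 0 0 0 0 0.85",
)

```text
t: 6.48
eef_pos: [0.4893, 0.34, 0.0598]
orientation: [[0.005, 0.576, 0.817], [0.003, 0.817, -0.576], [-1.0, 0.005, 0.002]]
wrist_force: [0.1, -0.1, 0.8]
opening: 0.855
```

Run:
```python
from h import *;from plant import *
s=state();show(s)
plan(s,[(.488,.346,.03,55)],[1])
```

```text
t6.47 pos [489.3 340.   59.8] stand [ 160.7 -407.6] yaw 54.81 tilt [-1.     0.005  0.002] F [ 0.1 -0.1  0.8] op 0.855 q [ 0.61  0.49 -0.09  0.99 -0.    1.22]
29.9 4.0 -4.6 -0.2 0.1 -0.3 ;
```

carry_out(
  series="15 4 -5 0 0 0 0.85; 14 2 -2 0 0 -0.3 0.85; 0 0 0 0 0 0 0.85",
)

```text
t: 6.85
eef_pos: [0.4883, 0.3494, 0.0319]
orientation: [[0.004, 0.577, 0.817], [-0.0, 0.817, -0.577], [-1.0, 0.002, 0.004]]
wrist_force: [-0.8, -0.5, 0.6]
opening: 0.85
```

Run:
```python
from h import *;from plant import *
s=state();show(s)
plan(s,[(.488,.346,.03,55)],[1])
```

```text
t6.85 pos [488.3 349.4  31.9] stand [ 164.9 -416. ] yaw 54.78 tilt [-1.     0.002  0.004] F [-0.8 -0.5  0.6] op 0.850 q [ 0.62  0.52 -0.11  0.94 -0.    1.24]
1.9 -2.9 1.7 -0.2 0.2 -0.1 ;
```

carry_out(
  newtons=60,
  series="1 -2.5 1.5 0 0.2 0 0.85; 0 0 0 0 0 0 0.4; 0 0 0 0 0 0 0.4; 0 0 0 0 0 0 0.4; 0 0 0 0 0 0 0.4",
)

```text
t: 7.48
eef_pos: [0.4885, 0.3465, 0.0319]
orientation: [[0.002, 0.577, 0.817], [0.003, 0.817, -0.577], [-1.0, 0.003, 0.0]]
wrist_force: [0.1, 0.4, -1.6]
opening: 0.527
```

carry_out(
  series="-10 0 0 0 0 0 0.4; -30 0 0 0 0 0 0.4; -40 0 0 0 0 0 0.4; -40 0 0 0 0 0 0.4; 0 0 0 0 0 0 0.4",
)

```text
t: 8.1
eef_pos: [0.4878, 0.346, 0.1577]
orientation: [[0.002, 0.577, 0.817], [0.003, 0.817, -0.577], [-1.0, 0.003, 0.0]]
wrist_force: [0.4, 0.3, -3.0]
opening: 0.527
```

Run:
```python
from h import *;from plant import *
s=state();show(s)
d=get_image("scene");pickle.dump(d,open("s2.pkl","wb"));cv2.imwrite("pics/s2.png",cv2.resize(d["color"][90:290,230:430,::-1],None,fx=3,fy=3,interpolation=cv2.INTER_CUBIC))
d=get_image("wrist");pickle.dump(d,open("w3.pkl","wb"));cv2.imwrite("pics/w3.png",d["color"][:,:,::-1])
```

```text
t8.10 pos [487.8 346.  157.7] stand [ 164.1 -412.7] yaw 54.79 tilt [-1.     0.003  0.   ] F [ 0.4  0.3 -3. ] op 0.527 q [0.62 0.43 0.09 1.22 0.   1.23]
```

View pics/s2.png

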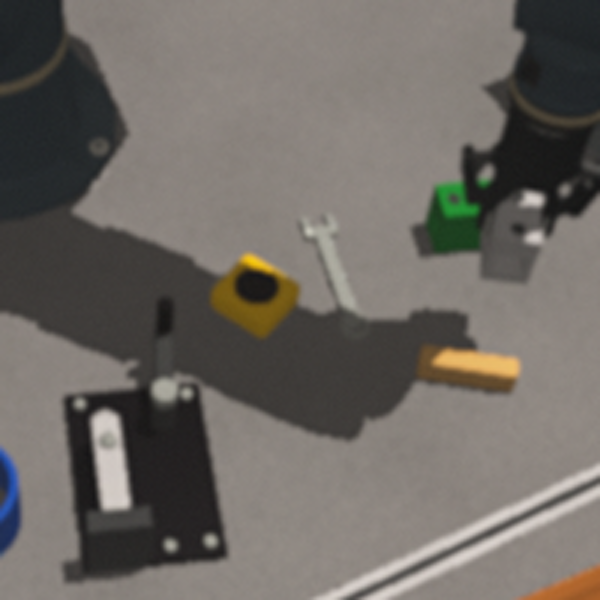

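View pics/w3.png

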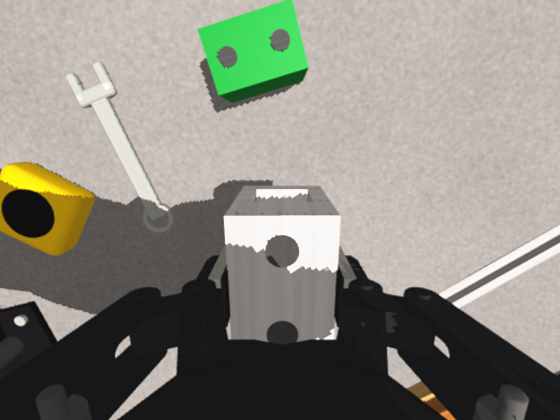

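Run:
```python
from h import *
def lat(f,zr=(.069,.076)):
    d=pickle.load(open(f,"rb"));X=cloud(d);x,y=np.tensordot(X[...,:2]-O,EX,(2,0))*1000,np.tensordot(X[...,:2]-O,EY,(2,0))*1000
    g=d["color"].astype(int).sum(2)
    m=(X[...,2]>zr[0])&(X[...,2]<zr[1])&(abs(y)<25)&(x>-55)&(x<50)
    b=[]
    for a in range(-55,50,5):
        k=m&(x>=a)&(x<a+5)
        if k.sum()>5: b.append((a+2.5,y[k].min(),y[k].max()))
    b=np.array(b)
    if len(b)==0: print(f,"none");return
    mid=(b[:,1]+b[:,2])/2;print(f,len(b),"fit slope deg",np.degrees(np.polyfit(b[:,0],mid,1)[0]),"mid mean",mid.mean(),np.median(b[:,2]-b[:,1]), "z",np.median(X[m][:,2]))
for f in("top0.pkl","t1.pkl","t2.pkl","scene0.pkl","s2.pkl","w1.pkl"): lat(f)
d=pickle.load(open("t2.pkl","rb"));X=cloud(d);x,y=np.tensordot(X[...,:2]-O,EX,(2,0))*1000,np.tensordot(X[...,:2]-O,EY,(2,0))*1000
m=(X[...,2]>.084)&(X[...,2]<.095)&(x>-120)&(x<0)&(abs(y)<60)
print("shoulder x",x[m].min(),x[m].max(),"y",y[m].min(),y[m].max())
m=(X[...,2]>.1)&(X[...,2]<.12)&(x>100)&(x<170)
print("knob",x[m].mean()-76,y[m].mean()+62)
```

```text
top0.pkl 21 fit slope deg 0.18933829373870278 mid mean -1.4488047377095277 24.29694823139741 z 0.07279594683869314
t1.pkl 21 fit slope deg -0.005928316726288217 mid mean -1.3239363453198432 24.282242628023056 z 0.07286491260368756
t2.pkl 21 fit slope deg 0.20484453031788447 mid mean -1.449290965348517 23.635898129247852 z 0.07310766473865958
scene0.pkl 19 fit slope deg 0.23559804628350736 mid mean 1.3284214023242307 22.913351722445206 z 0.07328490008998081
s2.pkl 19 fit slope deg 0.1980547511934406 mid mean 1.6394027621764422 23.008405578353305 z 0.07335705603127823
w1.pkl 9 fit slope deg 0.15995598561431756 mid mean 1.1813969731536378 25.49358028361097 z 0.07344841214286191
shoulder x -83.44351136753103 -60.47842554497196 y -31.55866200240047 28.204173101378096
knob 73.71705932916385 -9.8252220458685
```

Run:
```python
from h import *;from plant import *
s=state();show(s)
w=W(115,0)
plan(s,[(*w,.185,69.9)],[10])
```

```text
t8.20 pos [486.5 345.1 154.3] stand [ 165.1 -411.4] yaw 54.79 tilt [-1.    -0.001 -0.001] F [ 0.3  0.2 -2.2] op 0.532 q [0.62 0.44 0.08 1.22 0.   1.23]
-3.0 -38.5 15.5 -1.5 -0.0 0.0 ;
-3.0 -38.8 14.4 -1.5 -0.0 0.0 ;
-3.1 -39.2 13.4 -1.5 -0.0 0.0 ;
-3.1 -39.6 12.4 -1.5 -0.0 0.0 ;
-3.1 -39.9 11.3 -1.5 -0.0 0.0 ;
-3.1 -40.1 10.3 -1.5 -0.0 0.0 ;
-3.1 -40.4 9.2 -1.5 -0.0 0.0 ;
-3.1 -40.6 8.1 -1.5 -0.0 0.0 ;
-3.1 -40.8 7.1 -1.5 -0.0 0.0 ;
-3.1 -41.0 6.0 -1.5 -0.0 0.0 ;
```

carry_out(
  series="-8 -38 15.5 -1.5 0 0 0.4; -6 -39 14.5 -1.5 0 0 0.4; -6 -39 13.5 -1.5 0 0 0.4; -6 -39.5 12.5 -1.5 0 0 0.4; -4 -40 11.5 -1.5 0 0 0.4",
)

```text
t: 8.82
eef_pos: [0.4349, 0.1383, 0.1782]
orientation: [[-0.012, 0.458, 0.889], [-0.005, 0.889, -0.458], [-1.0, -0.01, -0.008]]
wrist_force: [0.6, -0.8, -2.2]
opening: 0.526
```

carry_out(
  series="-3 -40 10 -1.5 0 0 0.4; -3 -40 9 -1.5 0 0 0.4; 0 -40 8 -1.5 0 0 0.4; 0 -38 7 -1.5 0 0 0.4; 0 0 0 0 0 0 0.4",
)

```text
t: 9.45
eef_pos: [0.393, -0.0262, 0.1805]
orientation: [[-0.021, 0.361, 0.932], [-0.006, 0.932, -0.361], [-1.0, -0.013, -0.017]]
wrist_force: [0.8, -0.7, -2.8]
opening: 0.528
```

Run:
```python
from h import *;from plant import *
s=state();show(s)
w=W(115,0)
plan(s,[(*w,.13,69.9)],[4])
```

```text
t9.45 pos [393.  -26.2 180.5] stand [124.3 -30.7] yaw 68.83 tilt [-1.    -0.013 -0.017] F [ 0.8 -0.7 -2.8] op 0.528 q [-0.06  0.03 -0.37  1.19 -0.01  0.31]
12.7 -7.5 2.7 -0.3 -0.3 0.2 ;
12.7 -7.5 2.6 -0.3 -0.3 0.2 ;
12.7 -7.6 2.5 -0.3 -0.3 0.2 ;
12.6 -7.6 2.4 -0.3 -0.3 0.2 ;
```

carry_out(
  series="10 -8.5 2 -0.3 -0.5 0.4 0.4; 13 -8.5 2 -0.3 -0.5 0.4 0.4; 13 -8.5 2 -0.3 -0.3 0.2 0.4; 12 -8 2 -0.3 0 0 0.4; 0 0 0 0 0 0 0.4",
)

```text
t: 10.07
eef_pos: [0.3863, -0.0599, 0.1265]
orientation: [[0.003, 0.338, 0.941], [0.004, 0.941, -0.338], [-1.0, 0.005, 0.002]]
wrist_force: [-0.2, 1.1, -2.6]
opening: 0.535
```

Run:
```python
from h import *;from plant import *
s=state();show(s)
w=W(115,0)
plan(s,[(*w,.0665,69.9)],[4])
```

```text
t10.07 pos [386.3 -59.9 126.5] stand [118.9   3.3] yaw 70.26 tilt [-1.     0.005  0.002] F [-0.2  1.1 -2.6] op 0.535 q [-0.16  0.04 -0.51  1.02  0.    0.19]
15.0 0.7 1.0 0.1 0.0 -0.1 ;
15.0 0.8 1.0 0.1 0.0 -0.1 ;
15.0 0.8 1.0 0.1 0.0 -0.1 ;
15.0 0.8 1.0 0.1 0.0 -0.1 ;
```

carry_out(
  series="15 1 0.5 0 0 0 0.4; 15 1 0.5 0.1 0 -0.2 0.4; 15 1 0.5 0.1 0 0 0.4; 13 0 0 0 0 0 0.4; 0 0 0 0 0 0 0.4",
)

```text
t: 10.7
eef_pos: [0.3903, -0.0561, 0.0674]
orientation: [[0.003, 0.34, 0.941], [0.001, 0.941, -0.34], [-1.0, 0.002, 0.003]]
wrist_force: [0.8, 0.5, -2.3]
opening: 0.531
```

```bash
cat > m.py <<'E'
from h import *;from plant import *
import sys
s=state();show(s);tag=sys.argv[1]
for n in sys.argv[2:]:
    d=get_image(n);pickle.dump(d,open(f"{n}_{tag}.pkl","wb"))
    X=cloud(d);x,y=np.tensordot(X[...,:2]-O,EX,(2,0))*1000,np.tensordot(X[...,:2]-O,EY,(2,0))*1000;z=X[...,2]
    for nm,zr,xr in(("rail",(.069,.0765),(-55,45)),("block",(.09,.106),(60,160))):
        m=(z>zr[0])&(z<zr[1])&(abs(y)<32)&(x>xr[0])&(x<xr[1]);b=[]
        for a in range(xr[0],xr[1],4):
            k=m&(x>=a)&(x<a+4)
            if k.sum()>5: b.append((a+2,y[k].min(),y[k].max()))
        b=np.array(b)
        if len(b)<3: print(n,nm,len(b));continue
        b=b[1:-1];mid=(b[:,1]+b[:,2])/2
        print(n,nm,len(b),"slope",np.round(np.degrees(np.polyfit(b[:,0],mid,1)[0]),2) if len(b)>2 else 0,"mid",np.round(np.median(mid),2),"w",np.round(np.median(b[:,2]-b[:,1]),1),"z",np.round(np.median(z[m]),4),"x",np.round([x[m].min(),x[m].max()],1))
    c=d["color"][:,:,::-1]
    if n=="top": c=cv2.resize(c[130:260,220:360],None,fx=4.5,fy=4.5,interpolation=cv2.INTER_CUBIC)
    if n=="scene": c=cv2.resize(c[170:290,210:330],None,fx=5,fy=5,interpolation=cv2.INTER_CUBIC)
    cv2.imwrite(f"pics/{n}_{tag}.png",c)
E
python3 m.py a top scene wrist
```

```text
t10.70 pos [390.3 -56.1  67.4] stand [116.5  -1.7] yaw 70.15 tilt [-1.     0.002  0.003] F [ 0.8  0.5 -2.3] op 0.531 q [-0.14  0.1  -0.6   0.86  0.    0.2 ]
top rail 7 slope 1.33 mid -1.34 w 24.4 z 0.0728 x [-54.5 -17. ]
top block 0
scene rail 21 slope -0.05 mid 1.65 w 22.8 z 0.0735 x [-50.4  45. ]
scene block 13 slope -3.93 mid -0.35 w 43.8 z 0.1006 x [ 78.3 135.7]
wrist rail 0
wrist block 14 slope 0.31 mid -1.1 w 45.9 z 0.1009 x [ 90.8 151.5]
```

View pics/top_a.png

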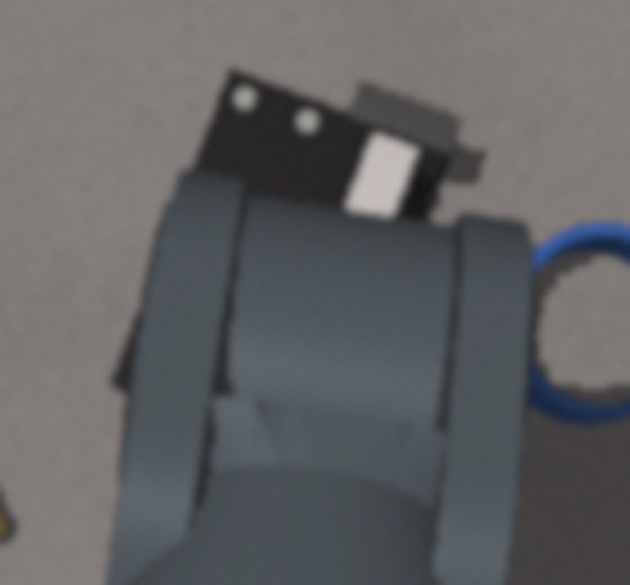

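View pics/scene_a.png

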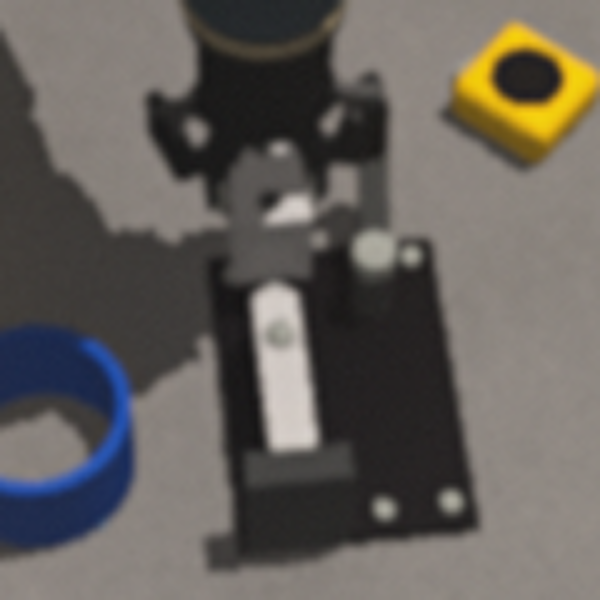

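View pics/wrist_a.png

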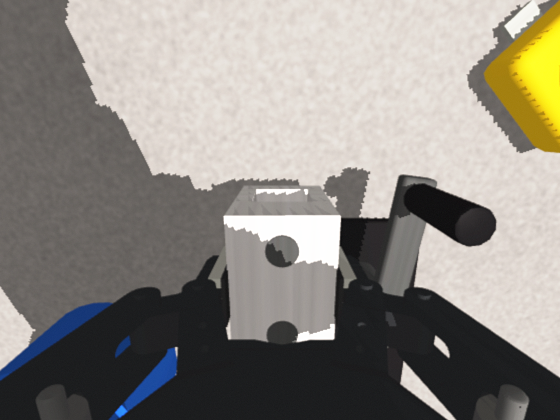

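carry_out(
  series="2 -2 5 0.2 0 0 0.4; 0 0 3 0 0 0 0.4; 0 0 0 0 0 0 0.4",
)

```text
t: 11.22
eef_pos: [0.3993, -0.0616, 0.0673]
orientation: [[0.007, 0.344, 0.939], [0.0, 0.939, -0.344], [-1.0, 0.003, 0.007]]
wrist_force: [0.4, 0.4, -2.4]
opening: 0.529
```

```bash
python3 m.py b scene
```

```text
t11.22 pos [399.3 -61.6  67.3] stand [106.1   0.3] yaw 69.91 tilt [-1.     0.003  0.007] F [ 0.4  0.4 -2.4] op 0.529 q [-0.15  0.12 -0.58  0.86  0.    0.2 ]
scene rail 19 slope -0.28 mid 1.45 w 22.6 z 0.0736 x [-51.   44.1]
scene block 13 slope -2.44 mid 0.71 w 43.6 z 0.1 x [ 66.7 126. ]
```

carry_out(
  series="2 0 2 0 0.4 -0.1 0.4; 0 0 0 0 0 0 0.4",
)

```text
t: 11.52
eef_pos: [0.4012, -0.0622, 0.0652]
orientation: [[-0.001, 0.343, 0.939], [0.001, 0.939, -0.343], [-1.0, 0.001, -0.001]]
wrist_force: [-0.9, -0.7, -2.0]
opening: 0.529
```

```bash
python3 m.py c
```

```text
t11.53 pos [401.2 -62.2  65.2] stand [104.2   0.3] yaw 69.91 tilt [-1.     0.001 -0.001] F [-0.9 -0.7 -2. ] op 0.529 q [-0.15  0.13 -0.57  0.87  0.    0.2 ]
```

carry_out(
  series="0 0 4 0 0 0 0.4; 0 0 4 0 0 0 0.4; 0 0 4 0 0 0 0.4; 0 0 0 0 0 0 0.4",
)

```text
t: 12.02
eef_pos: [0.4134, -0.0666, 0.0652]
orientation: [[-0.001, 0.343, 0.939], [0.001, 0.939, -0.343], [-1.0, 0.001, -0.001]]
wrist_force: [0.1, 0.6, -2.8]
opening: 0.531
```

```bash
python3 m.py d scene
```

```text
t12.03 pos [413.4 -66.6  65.2] stand [91.2  0.2] yaw 69.92 tilt [-1.     0.001 -0.001] F [ 0.1  0.6 -2.8] op 0.531 q [-0.16  0.16 -0.54  0.87  0.    0.19]
scene rail 19 slope 0.02 mid 1.36 w 23.0 z 0.0736 x [-52.   44.9]
scene block 10 slope -2.32 mid 0.84 w 42.3 z 0.098 x [ 60.1 111.1]
```

View pics/scene_d.png

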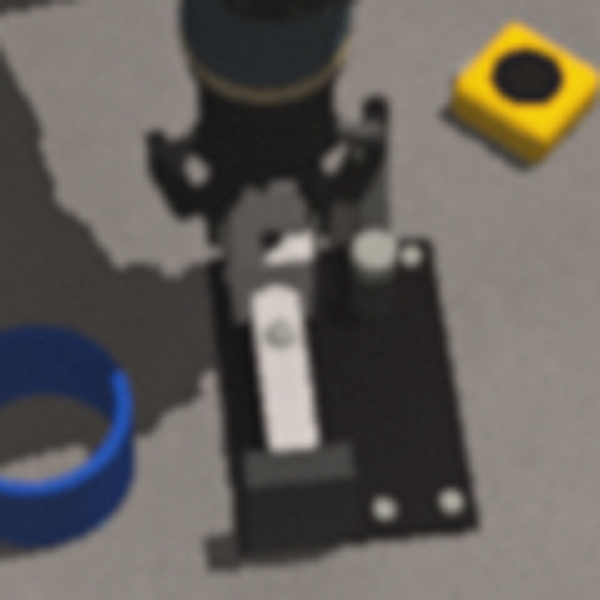

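carry_out(
  series="0 0 4 0 0 0 0.4; 0 0 4 0 0 0 0.4; 0 0 4 0 0 0 0.4; 0 0 0 0 0 0 0.4",
)

```text
t: 12.58
eef_pos: [0.4252, -0.071, 0.0651]
orientation: [[-0.001, 0.343, 0.939], [0.001, 0.939, -0.343], [-1.0, 0.001, -0.001]]
wrist_force: [0.2, -0.3, -3.0]
opening: 0.528
```

```bash
python3 m.py e scene
```

```text
t12.57 pos [425.2 -71.   65.1] stand [78.5  0.2] yaw 69.92 tilt [-1.     0.001 -0.001] F [ 0.2 -0.3 -3. ] op 0.528 q [-0.17  0.18 -0.52  0.88  0.    0.18]
scene rail 19 slope 1.07 mid 1.56 w 22.8 z 0.0735 x [-49.8  44.9]
scene block 7 slope 0.67 mid -0.35 w 40.8 z 0.0979 x [60.6 97.3]
```

View pics/scene_e.png

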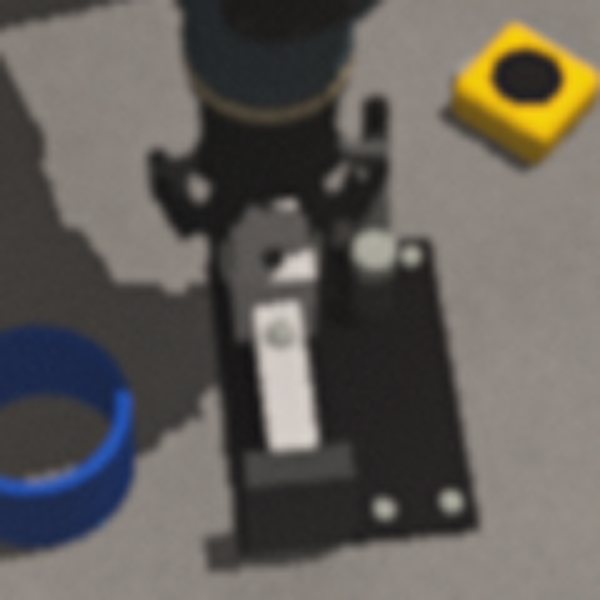

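carry_out(
  series="0 0 4 0 0 0 0.4; 0 0 4 0 0 0 0.4; 0 0 4 0 0 0 0.4",
)

```text
t: 13.0
eef_pos: [0.4368, -0.0752, 0.0651]
orientation: [[-0.001, 0.343, 0.939], [0.001, 0.939, -0.343], [-1.0, 0.001, -0.001]]
wrist_force: [-0.1, -0.5, -2.2]
opening: 0.529
```

```bash
python3 m.py f
```

```text
t13.00 pos [436.8 -75.2  65.1] stand [66.2  0.2] yaw 69.92 tilt [-1.     0.001 -0.001] F [-0.1 -0.5 -2.2] op 0.529 q [-0.17  0.2  -0.49  0.88  0.    0.18]
```

carry_out(
  series="0 0 4 0 0 0 0.4; 0 0 4 0 0 0 0.4; 0 0 4 0 0 0 0.4",
)

```text
t: 13.38
eef_pos: [0.4427, -0.0776, 0.0645]
orientation: [[-0.012, 0.343, 0.939], [0.005, 0.939, -0.343], [-1.0, 0.001, -0.013]]
wrist_force: [-17.3, 6.9, 24.9]
opening: 0.528
```

```bash
python3 m.py g
```

```text
t13.38 pos [442.7 -77.6  64.5] stand [59.9  0.3] yaw 69.95 tilt [-1.     0.001 -0.013] F [-17.3   6.9  24.9] op 0.528 q [-0.18  0.23 -0.46  0.9   0.    0.17]
```

carry_out(
  series="-0.5 0 4 0 -0.6 0 0.4; 0 0 5 0 -0.3 0 0.4; 0 0 5 0 0 0 0.4",
)

```text
t: 13.75
eef_pos: [0.4569, -0.0825, 0.0663]
orientation: [[0.005, 0.343, 0.94], [-0.0, 0.94, -0.343], [-1.0, 0.002, 0.004]]
wrist_force: [-3.4, 1.2, 7.9]
opening: 0.533
```

```bash
python3 m.py h
```

```text
t13.75 pos [456.9 -82.5  66.3] stand [44.9  0. ] yaw 69.97 tilt [-1.     0.002  0.004] F [-3.4  1.2  7.9] op 0.533 q [-0.18  0.24 -0.44  0.89  0.    0.17]
```

Over the ball; lift of ~10 N as described. Slide on.

carry_out(
  series="0 0 6 0 0.2 0 0.4; 0 0 6 0 0 0 0.4; 0 0 6 0 0 0 0.4; 0 0 6 0 0 0 0.4; 0 0 6 0 0 0 0.4",
)

```text
t: 14.38
eef_pos: [0.4862, -0.093, 0.0673]
orientation: [[0.001, 0.342, 0.94], [0.002, 0.94, -0.342], [-1.0, 0.002, 0.0]]
wrist_force: [-4.5, 1.4, 3.9]
opening: 0.531
```

```bash
python3 m.py i
```

```text
t14.38 pos [486.2 -93.   67.3] stand [13.7 -0.3] yaw 69.98 tilt [-1.     0.002  0.   ] F [-4.5  1.4  3.9] op 0.531 q [-0.19  0.3  -0.36  0.92  0.    0.16]
```

carry_out(
  series="0 0 6 0 0 0 0.4; 0 0 6 0 0 0 0.4; 0 0 6 0 0 0 0.4; 0 0 6 0 0 0 0.4; 0 0 5 0 0 0 0.4",
)

```text
t: 15.0
eef_pos: [0.5157, -0.1038, 0.0672]
orientation: [[0.001, 0.342, 0.94], [0.002, 0.94, -0.342], [-1.0, 0.002, 0.001]]
wrist_force: [-0.2, -0.7, -2.9]
opening: 0.532
```

```bash
python3 m.py j
```

```text
t15.00 pos [ 515.7 -103.8   67.2] stand [-17.7  -0.3] yaw 69.97 tilt [-1.     0.002  0.001] F [-0.2 -0.7 -2.9] op 0.532 q [-0.2   0.35 -0.27  0.94  0.    0.15]
```

carry_out(
  series="0 0 4 0 0 0 0.4; 0 0 3 0 0 0 0.4; 0 0 3 0 0 0 0.4; 0 0 3 0 0 0 0.4",
)

```text
t: 15.5
eef_pos: [0.5226, -0.1065, 0.0655]
orientation: [[-0.01, 0.342, 0.94], [0.006, 0.94, -0.342], [-1.0, 0.002, -0.012]]
wrist_force: [-20.1, 7.4, 10.1]
opening: 0.529
```

```bash
python3 m.py k top scene
```

```text
t15.50 pos [ 522.6 -106.5   65.5] stand [-25.1  -0.2] yaw 69.98 tilt [-1.     0.002 -0.012] F [-20.1   7.4  10.1] op 0.529 q [-0.2   0.38 -0.24  0.96  0.    0.15]
top rail 0
top block 0
scene rail 0
scene block 0
```

View pics/scene_k.png

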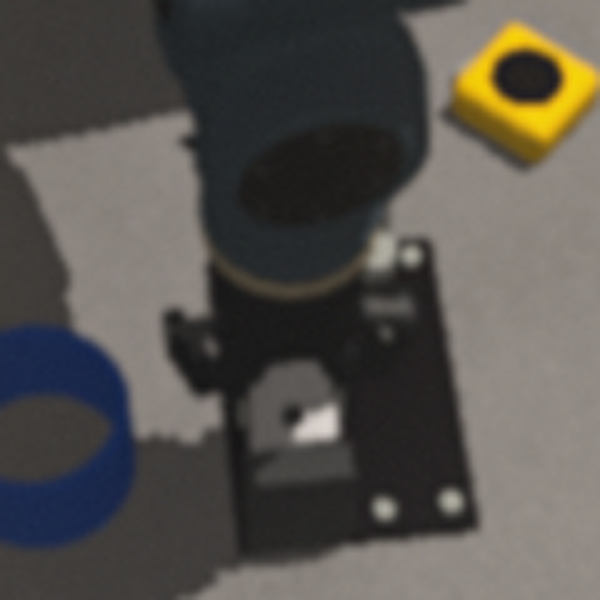

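carry_out(
  series="0 0 2 0 -0.6 0 0.4; 0 0 2 0 0 0 0.4; 0 0 0 0 0 0 0.4",
)

```text
t: 15.98
eef_pos: [0.5225, -0.1065, 0.0646]
orientation: [[-0.007, 0.342, 0.94], [0.005, 0.94, -0.342], [-1.0, 0.002, -0.008]]
wrist_force: [1.4, -1.0, 1.1]
opening: 0.529
```

```bash
python3 m.py l wrist
```

```text
t15.97 pos [ 522.5 -106.5   64.6] stand [-25.   -0.2] yaw 70.00 tilt [-1.     0.002 -0.008] F [ 1.4 -1.   1.1] op 0.529 q [-0.2   0.38 -0.25  0.96  0.    0.15]
wrist rail 8 slope 0.09 mid 0.67 w 25.8 z 0.0736 x [-18.   44.9]
wrist block 0
```

View pics/wrist_l.png

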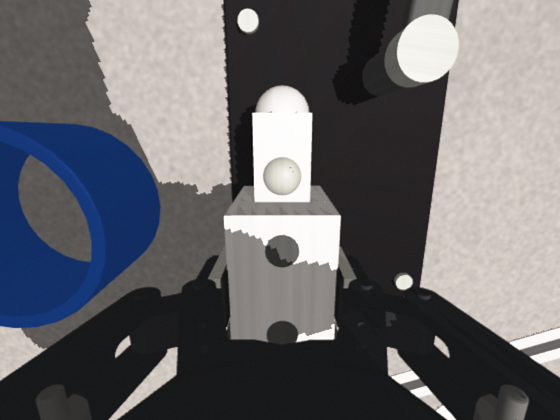

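carry_out(
  series="0 0 0 0 -0.3 0 0.6; 0 0 0 0 0 0 0.75; 0 0 0 0 0 0 0.75; -20 0 0 0 0 0 0.75; -40 0 0 0 0 0 0.75",
)

```text
t: 16.65
eef_pos: [0.5216, -0.1065, 0.1236]
orientation: [[-0.005, 0.342, 0.94], [0.003, 0.94, -0.342], [-1.0, 0.001, -0.006]]
wrist_force: [0.6, 0.5, -0.0]
opening: 0.75
```

carry_out(
  series="-40 0 0 0 0 0 0.75; -30 0 0 0 0 0 0.6; 0 0 -40 0 0 0 0.45; 0 0 -50 0 0 0 0.45; 0 0 0 0 0 0 0.45",
)

```text
t: 17.27
eef_pos: [0.4372, -0.0757, 0.1992]
orientation: [[0.001, 0.342, 0.94], [0.002, 0.94, -0.342], [-1.0, 0.002, -0.0]]
wrist_force: [0.3, 0.5, 0.0]
opening: 0.453
```

```bash
sed -i 's/(60,160))):/(-70,30))):/' m.py; python3 m.py n wrist scene
```

```text
t17.27 pos [437.2 -75.7 199.2] stand [65.7  0.5] yaw 69.98 tilt [-1.     0.002 -0.   ] F [0.3 0.5 0. ] op 0.453 q [-0.17  0.11 -0.24  1.22  0.    0.18]
wrist rail 7 slope 0.14 mid 1.0 w 24.7 z 0.0736 x [ 9.3 45. ]
wrist block 19 slope 0.12 mid 0.82 w 45.5 z 0.0969 x [-70.  11.]
scene rail 1 slope 0 mid 0.87 w 22.9 z 0.0736 x [-48.1  44.8]
scene block 18 slope 0.23 mid 1.62 w 44.0 z 0.0972 x [-69.4  13.5]
```

View pics/wrist_n.png

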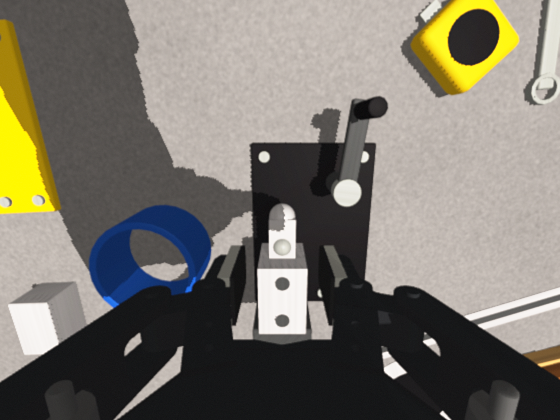

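View pics/scene_n.png

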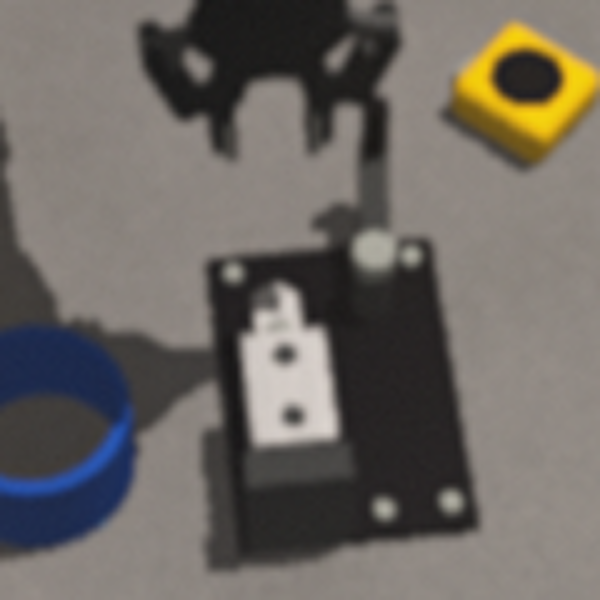

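Run:
```python
from h import *;from plant import *
d=pickle.load(open("wrist_n.pkl","rb"));X=cloud(d)
m=np.zeros(X.shape[:2],bool);m[85:130,345:400]=1
m&=(X[...,2]>.107)&(X[...,2]<.118);r=rect(X,m);print(r,S(np.array(r[1][0])/1000))
s=state()
kx,ky=np.array(r[1][0])/1000
plan(s,[(kx,ky,.16,75)],[3])
```

```text
(381, ((382.1408996582031, 19.319400787353516), (14.926376342773438, 15.030259132385254), 43.968204498291016), array([0.38196307, 0.01884951, 0.11217705])) (np.float64(150.2424412029837), np.float64(-69.62111745128637))
13.1 23.4 -28.9 -1.7 0.0 -0.0 ;
13.1 24.2 -28.2 -1.7 0.0 -0.0 ;
13.1 25.1 -27.5 -1.7 0.0 -0.0 ;
```

carry_out(
  series="10 24 -29 -2 0 0 0.45; 10 24 -28 -2 0 0 0.45; 10 23 -26 -1 0 0 0.45; 0 0 0 0 0 0 0.45",
)

```text
t: 17.88
eef_pos: [0.3854, 0.0184, 0.1682]
orientation: [[0.003, 0.259, 0.966], [0.002, 0.966, -0.259], [-1.0, 0.002, 0.003]]
wrist_force: [1.4, 0.5, -0.6]
opening: 0.452
```

Run:
```python
from h import *;from plant import *
s=state();show(s)
plan(s,[(.3821,.0193,.16,69),(.3821,.0193,.085,66)],[1,3])
```

```text
t17.88 pos [385.4  18.4 168.2] stand [146.8 -69.9] yaw 75.01 tilt [-1.     0.002  0.003] F [ 1.4  0.5 -0.6] op 0.452 q [ 0.05  0.   -0.44  1.13  0.    0.31]
8.2 0.0 -3.5 6.0 0.1 -0.1 ;
25.0 -0.0 -0.0 1.0 0.0 -0.0 ;
25.0 0.0 -0.0 1.0 0.0 0.0 ;
25.0 0.0 -0.0 1.0 -0.0 0.0 ;
```

carry_out(
  series="8 0 -3 6 0 0 0.45; 25 0 -0.5 1 0 0 0.45; 25 0 0 1 0 0 0.45; 24 0 0 1 0 0 0.35; 0 0 0 0 0 0 0.25",
)

```text
t: 18.5
eef_pos: [0.3895, 0.0173, 0.0854]
orientation: [[0.007, 0.413, 0.911], [0.001, 0.911, -0.413], [-1.0, 0.004, 0.006]]
wrist_force: [-0.6, -0.3, 0.4]
opening: 0.256
```

```bash
cat > k.py <<'E'
from h import *;from plant import *
s=state();show(s)
x,y=S(s["eef_pos"]);a0=np.arctan2(x-76,y+62);print("a",a0)
P=[]
n=int(np.ceil(a0/.165))
for a in np.linspace(a0,0,n+1)[1:]:
    w=W(76+75*np.sin(a),-62+75*np.cos(a)); P.append((w[0],w[1],.085,159.75-np.degrees(a)))
plan(s,P,[1]*n)
E
python3 k.py
```

```text
t18.50 pos [389.5  17.3  85.4] stand [142.7 -70.2] yaw 65.61 tilt [-1.     0.004  0.006] F [-0.6 -0.3  0.4] op 0.256 q [ 0.04  0.07 -0.59  0.91  0.    0.47]
a 1.6934625527681182
0.3 -11.1 -7.5 -5.9 0.4 -0.2 ;
-0.0 -11.5 0.9 -8.8 0.0 0.0 ;
-0.0 -11.5 0.9 -8.8 0.0 -0.0 ;
0.0 -11.5 0.9 -8.8 -0.0 -0.0 ;
0.0 -11.5 0.9 -8.8 -0.0 0.0 ;
-0.0 -11.5 0.9 -8.8 0.0 0.0 ;
-0.0 -11.5 0.9 -8.8 -0.0 -0.0 ;
-0.0 -11.5 0.9 -8.8 0.0 0.0 ;
-0.0 -11.5 0.9 -8.8 0.0 0.0 ;
-0.0 -11.5 0.9 -8.8 -0.0 -0.0 ;
0.0 -11.5 0.9 -8.8 0.0 0.0 ;
```

carry_out(
  series="0 -4 -8 -4 0.3 -0.2 0.25; 0 -11 -1 -8 0 0 0.25; 0 -11 0.5 -8.5 0 0 0.25; 0 -11 1 -8.5 0 0 0.25",
)

```text
t: 19.0
eef_pos: [0.3787, -0.0165, 0.0895]
orientation: [[0.005, -0.096, 0.995], [0.0, 0.995, 0.096], [-1.0, -0.0, 0.005]]
wrist_force: [0.4, 1.3, 0.3]
opening: 0.249
```

```bash
python3 k.py
```

```text
t19.00 pos [378.7 -16.5  89.5] stand [141.1 -34.8] yaw 95.52 tilt [-1.    -0.     0.005] F [0.4 1.3 0.3] op 0.249 q [-0.04  0.05 -0.6   0.92  0.   -0.14]
a 1.1754970389909998
4.5 -10.8 -4.3 -5.3 0.3 0.0 ;
0.0 -11.0 0.8 -8.4 0.0 0.0 ;
-0.0 -11.0 0.8 -8.4 0.0 -0.0 ;
0.0 -11.0 0.8 -8.4 -0.0 -0.0 ;
0.0 -11.0 0.8 -8.4 0.0 0.0 ;
-0.0 -11.0 0.8 -8.4 0.0 0.0 ;
-0.0 -11.0 0.8 -8.4 -0.0 -0.0 ;
0.0 -11.0 0.8 -8.4 0.0 0.0 ;
```

carry_out(
  series="2 -11 -4 -6 0.2 0 0.25; 1 -11 0 -8.5 0 0 0.25; 0 -11 0.5 -8.5 0 0 0.25; 0 -11 0.5 -8.5 0 0 0.25",
)

```text
t: 19.5
eef_pos: [0.393, -0.0613, 0.0915]
orientation: [[0.007, -0.617, 0.787], [-0.0, 0.787, 0.617], [-1.0, -0.004, 0.005]]
wrist_force: [0.2, 1.6, -0.7]
opening: 0.249
```

```bash
python3 k.py
```

```text
t19.50 pos [393.  -61.3  91.5] stand [112.2   2.2] yaw 128.11 tilt [-1.    -0.004  0.005] F [ 0.2  1.6 -0.7] op 0.249 q [-0.16  0.08 -0.56  0.93  0.   -0.82]
a 0.5129441883035252
6.5 -9.6 -0.3 -9.6 0.3 0.3 ;
-0.0 -9.6 0.6 -7.3 0.0 0.0 ;
-0.0 -9.6 0.6 -7.3 -0.0 0.0 ;
-0.0 -9.6 0.6 -7.3 0.0 -0.0 ;
```

carry_out(
  series="3 -9.5 0 -9 0.3 0.3 0.25; 1 -9.5 0.5 -7.5 0 0 0.25; 1 -9.5 0.5 -7 0 0 0.25; 0 -8 0.5 -6 0 0 0.25; 0 0 0 0 0 0 0.25",
)

```text
t: 20.12
eef_pos: [0.4264, -0.0866, 0.0915]
orientation: [[0.001, -0.932, 0.363], [0.001, 0.363, 0.932], [-1.0, -0.001, 0.001]]
wrist_force: [-8.1, 6.3, -7.4]
opening: 0.25
```

```bash
python3 k.py
```

```text
t20.12 pos [426.4 -86.6  91.5] stand [72.1 14.4] yaw 158.72 tilt [-1.    -0.001  0.001] F [-8.1  6.3 -7.4] op 0.250 q [-0.2   0.16 -0.47  0.94  0.   -1.4 ]
a -0.05138292844149737
```

carry_out(
  series="0 2.5 0 0 0 0 0.3; 0 0 0 0 0 0 0.35; -30 0 0 0 0 0 0.35; -40 0 0 0 0 0 0.35; -40 0 0 0 0 0 0.35",
)

```text
t: 20.75
eef_pos: [0.4248, -0.087, 0.2054]
orientation: [[0.001, -0.932, 0.364], [0.0, 0.364, 0.932], [-1.0, -0.001, 0.001]]
wrist_force: [0.4, 0.1, 0.8]
opening: 0.349
```

carry_out(
  series="-30 0 0 0 0 0 0.35; 0 45 0 0 0 0 0.35; 0 50 0 0 0 0 0.35; 0 0 0 0 0 0 0.35",
)

```text
t: 21.25
eef_pos: [0.3373, -0.0528, 0.2414]
orientation: [[0.011, -0.931, 0.364], [-0.002, 0.364, 0.931], [-1.0, -0.011, 0.002]]
wrist_force: [0.7, 0.5, 0.6]
opening: 0.352
```

```bash
python3 m.py p wrist scene top
python3 - <<'E'
from h import *
for f in("wrist_p","scene_p","top_p"):
    X=cloud(pickle.load(open(f+".pkl","rb")));x,y=np.tensordot(X[...,:2]-O,EX,(2,0))*1000,np.tensordot(X[...,:2]-O,EY,(2,0))*1000
    m=(X[...,2]>.106)&(X[...,2]<.117)&(abs(x-90)<50)&(abs(y)<60);
    if m.sum(): 
        kx,ky=(x[m].min()+x[m].max())/2,(y[m].min()+y[m].max())/2; print(f,m.sum(),kx,ky,"a",np.arctan2(kx-76,ky+62))
E
```

```text
t21.25 pos [337.3 -52.8 241.4] stand [167.4  13.5] yaw 158.63 tilt [-1.    -0.011  0.002] F [0.7 0.5 0.6] op 0.352 q [-0.15 -0.13 -0.37  1.32 -0.   -1.35]
wrist rail 12 slope -20.45 mid 1.49 w 25.9 z 0.0735 x [-54.6  45. ]
wrist block 19 slope -0.01 mid 1.09 w 45.9 z 0.0968 x [-70.   10.6]
scene rail 1 slope 0 mid 1.04 w 23.2 z 0.0745 x [-49.4  44.5]
scene block 19 slope 1.18 mid 1.21 w 42.5 z 0.0969 x [-69.8  12.1]
top rail 5 slope 2.16 mid -1.55 w 24.4 z 0.0733 x [ 8.7 39.6]
top block 18 slope 0.61 mid -1.8 w 44.8 z 0.0962 x [-69.9   9.4]
wrist_p 225 75.53810265682564 14.476734272708262 a -0.006039637169526782
scene_p 27 74.51205305147671 15.394655366986548 a -0.019223080175105198
```

View pics/wrist_p.png

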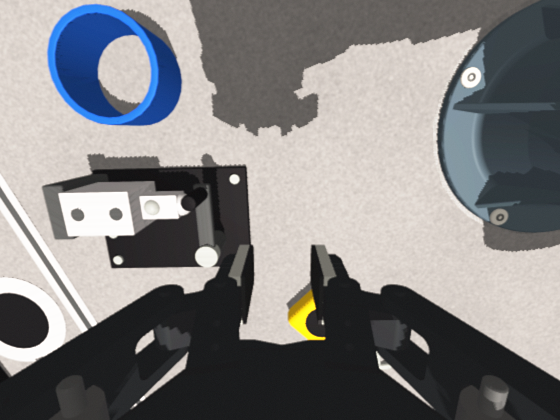

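View pics/scene_p.png

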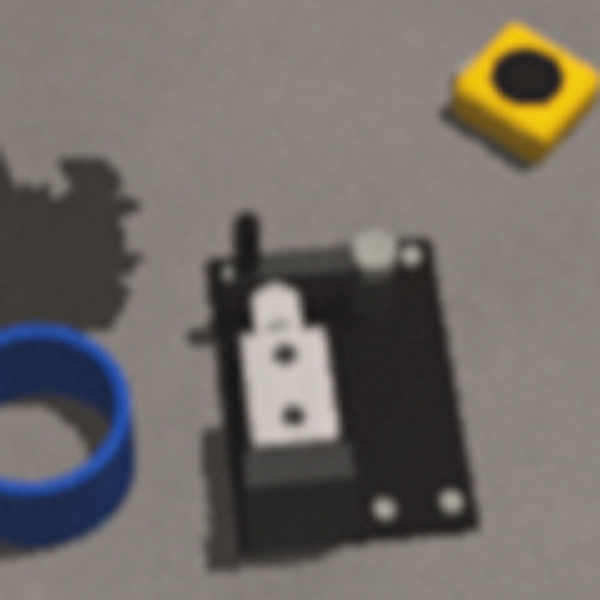

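Run:
```python
from h import *
for f in("wrist_n","wrist_p","top_p","top0"):
    X=cloud(pickle.load(open(f+".pkl","rb")));x,y=np.tensordot(X[...,:2]-O,EX,(2,0))*1000,np.tensordot(X[...,:2]-O,EY,(2,0))*1000
    m=(abs(x-22)<8)&(abs(y)<8); z=X[...,2][m]; print(f,m.sum(),"ball top z",np.nanpercentile(z,95),"rail",np.nanpercentile(z,20))
```

```text
wrist_n 240 ball top z 0.07967904093986464 rail 0.07520544317311786
wrist_p 214 ball top z 0.07939233984575066 rail 0.07428731575877942
top_p 42 ball top z 0.08006898915149598 rail 0.07349467139503364
top0 42 ball top z 0.0808808106425513 rail 0.07290619843777611
```

Ball about 6 mm proud, i.e. up; the block is home and the turnbutton is closed. Handing in.

Run:
```python
from plant import *
print(close_job())
```

```text
the job is handed in; nothing more can be done
None
```

The stop block is on the rail, home against the shoulder with the ball up behind it, and the turnbutton is closed across the end. I handed the job in at about 21.4 s of the 72 s allowed; no verdict was reported.

I swung the turnbutton out to about 1.67 rad and slid the block on. The wrist force peaked at about 31 N going over the ball and about 21 N against the shoulder. I then let go of the block and swung the turnbutton back until it met its stop at about 10 N.

**Last checks, with the gripper clear of everything:**
- **Block position:** the grip point read x = -25 mm on the stand when the block stopped against the shoulder. The block's outer end then measured about +10 mm (9.4 to 12.1 mm across the three cameras), as it should for a block that is home.
- **Block height:** the top is at about 97 mm, which puts the bore about 1 mm below the nominal 60 mm.
- **Block alignment:** it lies along the rail to within about 0.1° by the wrist camera; the top and scene views read 0.6° and 1.2°, still inside the 0.08 rad limit.
- **Ball:** about 6 mm proud, so up.
- **Turnbutton:** between -0.02 and 0 rad, closed.
- **Bystanders:** I did not re-measure them at the end. Nothing was seen to touch them, and those still in view looked unmoved.

**One disagreement:** the cameras differed by about 3 mm on where the rail lies sideways. I went by the wrist and scene views, checked against the block while it was held, and it went on with no side force.

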